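# Sort the sharpening-jig parts into their places

### The job

Put the sharpening kit on the dark rubber mat away: lay the dark-red bar of buffing wax flat in the white tray and the blue wedge-shaped angle guide flat on its base in the green tray, and fit both drilled plates over the four posts of the stand, the silver plate at the bottom, fully down on the collars, and the yellow one flat on top of it. Leave the oil bottle, the polish tin and the tape measure where they are.

Things in the scene. Friction and masses are not known exactly. Their poses are not given: they have to be found in the camera images.
- silver_plate_mid (a point): Silver-grey aluminium rectangular jig plate, 110 x 56 x 12 mm, lying flat, with four 11 mm through holes at 42 mm either side of its centre lengthwise and 17 mm either side across. The point is the plate's centre, half-way up (6 mm above its underside); x runs along the 110 mm length, y across the 56 mm width, z up. It weighs about 0.2 kg
- yellow_plate_mid (a point): Yellow plastic rectangular jig plate, 110 x 56 x 12 mm, lying flat, with four 11 mm through holes at 42 mm either side of its centre lengthwise and 17 mm either side across. The point is the plate's centre, half-way up (6 mm above its underside); x runs along the 110 mm length, y across the 56 mm width, z up. It weighs about 0.11 kg
- wax_mid (a point): Dark-red bar of buffing wax, 35 x 105 x 24 mm, lying flat. The point is its centre, half-way up (12 mm above its underside); y runs along the 105 mm length, x across the 35 mm width, z up. It weighs about 0.14 kg
- guide_mid (a point): Blue plastic wedge-shaped angle guide on the dark mat (not the similar one far off on the grey plate at the right), 30 mm wide, 59 mm long, 27 mm high at its thick end and sloping down to a thin end, lying on its flat base. The point lies over the middle of its base, 13.5 mm above its underside; y runs along the 59 mm length, x across the 30 mm width (the two upright parallel sides), z up. It weighs about 0.03 kg
- stand_seat (a point): Post stand fixed to the bench: a dark steel foot 130 x 76 x 8 mm with four upright steel posts 7 mm thick, at 42 mm either side of the middle along its length (x) and 17 mm either side across (y). Brass collars 14 mm thick round the posts end 20 mm above the bench, and the plates rest on them; the posts end 58 mm above the bench, their top 9 mm tapered to a 2.6 mm tip. The point is midway between the posts at the height of the collars' tops (20 mm above the bench); z is up
- white_tray_in (a point): White open tray fixed to the bench, 146 x 132 mm outside and 30 mm high, walls and floor 4 mm thick. The point is the centre of its inner floor (4 mm above the bench); x runs along the 146 mm side, y along the 132 mm side, z up
- green_tray_in (a point): Green open tray fixed to the bench, 146 x 132 mm outside and 30 mm high, walls and floor 4 mm thick. The point is the centre of its inner floor (4 mm above the bench); x runs along the 146 mm side, y along the 132 mm side, z up
- oil_mid (a point): Bystander: small white oil bottle with a red cap, 36 mm thick, 94 mm tall, standing loose; the point is its centre, half-way up
- tin_mid (a point): Bystander: round polish tin, 66 mm across, 28 mm high, black with a white lid, loose; the point is its centre, half-way up
- tape_mid (a point): Bystander: yellow and black tape measure, 47 x 79 x 64 mm, standing loose; the point is its centre, half-way up
Things that resemble listed ones, but are neither listed nor needed, are in the scene too. What is meant by the part that bears guide_mid is not brown, and is the smaller of those in its own colour.

How it is judged:
By the outcome, as a careful person would: the job done as asked, in the order asked, and still so for the second after the job is handed in, with the robot touching nothing.
It also fails if it takes over 120 s, if anything falls off the work surface, if the arm or the gripper's body presses on something with over 40 N, if the wrist force passes 120 N, or if a joint passes its speed limit or range.

### The arm

A 7-joint arm with a two-finger parallel gripper is mounted at the origin on a cart in front of the work surface, level with it; the furniture and walls round the work are solid. World frame = base frame: x ahead of the robot, y to its left, z up, the work surface at z = 0. Lengths are in mm, angles in rad, forces in N, time in s.
With the tool pointing down it reaches from about 400 to 850 mm from the base axis. Payload 4.5 kg.
Tool frame: the origin (TCP) lies on the centre line of the jaws, within the pads' length; the fingertips stand 22 mm ahead of it and the grasp point (between the pads) lies 3 mm ahead of it; z points along the fingers, y is the line along which they close (so a half turn about z gives the same grasp; the last joint's range is limited). The gripper opens to 85 mm and grips with 20 to 120 N. Pads are 22 mm wide; open, the fingers measure 114 mm over their backs; the gripper's body (76 mm by 85 mm) begins 54 mm behind the grasp point. The pads swing forward as they close: fully open they stand 13 mm farther back than shut.
Start: joints at [-1.226, 0.689, -0.195, 1.565, 0.157, 0.902, -0.215], TCP at [191.118, 595.085, 253.317] pointing down, gripper open.
Joint ranges: [-3.01, 3.01], [-0.46, 2.08], [-1.47, 1.51], [0.13, 2.56], [-1, 4.14], [0.04, 2.09], [-2.66, 2.66]. Speed limits (rad/s): [2.57, 2.57, 3.14, 3.14, 3.14, 3.14, 3.14].

### API

Orientations are given as a unit quaternion [x, y, z, w].
In Python, from cell import bot gives the robot as it stands.
- The arm moves only by the tool carry_out, never from a script. Its argument "rows" is a list of rows, each a list of 2 entries, a list of its own where there are three numbers: the shift along the tool's x, y, z in cm, then the turn, a rotation vector about the tool's x, y, z in rad. In form: [[[dx, dy, dz], [rx, ry, rz]], ...]. A call has 1 to 20 rows; each row is the pose to reach, as a shift and turn from the pose commanded when the call began, along the tool's axes at that moment; what a row does not reach only later rows make up. A row lasts 1/8 s, in which the tool goes at most 62.5 mm and 10.7 degrees, less where a joint would pass 70% of its speed; a pose out of reach is approached as far as the arm can. A call with a gripper value outside its range is refused whole. "fingers" is the opening, from -1 (shut) to 1 (fully open), set as the call begins (left out, the last holds). The fingers move at their own pace and stop on an object; the grip force is fixed at half the most. Time passes only in rows, so rows that repeat a pose let the fingers close. It gives the time, the measured TCP pose, the force, the opening and the grip force at its end, in the units of the state.
- bot.get_state(): the state, without advancing time (a new reading comes with each control period).
- bot.read_camera(name): name is "side" or "top" or "wrist"; returns (picture, depth): 384x512x3 uint8, red, green, blue; 384x512 float32, mm along the optical axis (not along the pixel's ray), 0 where there is no reading.
- bot.camera_info(name): a dict with "fx", "fy", "cx", "cy" (pixels), "R" (3x3) and "t" (3): a world point X has camera coordinates R X + t. Camera axes: x right, y down, z forward; pixel columns grow to the right and rows downward; lengths in mm; the calibration is good to about 2 mm. A picture is of the moment at which its call begins: read the wrist's pose just before it. camera_info takes no time and is no camera call; for the wrist camera it gives the pose at the moment of the call.
- bot.finish_job(): hands the job in; it is judged then, once.
Trained networks look in the newest picture that a camera, given by its name, has taken for a name from the list of things; names that differ only in an ending like _2 or _b are one class to them, and where a whole thing is asked for, a point or a joint stands for the part that bears it (a point fixed in the world has none). Each returns a list of dicts, best first, with "confidence" (0 to 1); they miss things now and then, are a little off and sometimes report something else, mostly with a low value. They report only what shows in the picture. A call takes as long as a camera call. They do not tell look-alikes from the thing itself.
- bot.find_in(camera, thing): "point" ([x, y, z] in mm, in world coordinates, good to about 4 mm: the middle of the surface that is visible of it).
- bot.masks_of(camera, thing): "pixels" (384x512 bool, what is visible of it).
- bot.tip_of(camera, thing): "point" ([x, y, z] in mm, in world coordinates, good to about 4 mm: a listed point, or the origin of a listed thing).
The state is a dict: "time": time; "joints": joint angles; "qd": joint speeds; "joint_torque": joint torques, N m; "position": TCP position; "ee_rot": TCP orientation; "ft_force": force on the tool from outside, world axes, zero at the start; "wrist_torque": the same for the moment, N m; "width": finger opening in mm; "grasp_force": force on a finger pad.
Only numpy, scipy, OpenCV 4.12 (cv2) and the standard library are available. Lean on these libraries where they do the work, as an engineer would, in place of code of your own. Each camera call takes 0.05 s, during which the arm holds its last target. There are 200 camera calls.

## Working session

There is one attempt and no reset: what is moved stays moved. The work goes in short steps, Python scripts to look and compute and a tool call to move; the robot and the scene stay as the last step left them, time stands still between calls to the robot, and variables do not carry over. Pictures are saved under pics/ and viewed, at most 14 in all, crops included, and the job is handed in when it is done.

Besides the shell and the picture viewer there is one more tool, called after "Request:" by a JSON object that holds its "api" and its "payload", one argument or row to a line. carry_out: Moves the arm, as the interface text tells. Its arguments: {"type":"object","properties":{"rows":{"type":"array","items":{"type":"array"}},"fingers":{"type":"number"}},"required":["rows"]}

```bash
mkdir -p pics; ls; python3 - <<'E'
from cell import bot
import cv2,numpy as np
s=bot.get_state();print({k:np.round(v,3) for k,v in s.items()})
for c in ("top","side"):
    p,d=bot.read_camera(c);cv2.imwrite(f"pics/{c}0.png",p[:,:,::-1])
    np.save(f"{c}_d.npy",d);i=bot.camera_info(c);print(c,i)
    for n in "silver_plate_mid yellow_plate_mid wax_mid guide_mid stand_seat white_tray_in green_tray_in oil_mid tin_mid tape_mid".split():
        if c=="top": print(n,[(np.round(q["point"]),round(q["confidence"],2)) for q in bot.tip_of(c,n)])
E
```

```text
pics
{'time': np.float64(0.0), 'joints': array([-1.226,  0.69 , -0.195,  1.566,  0.157,  0.902, -0.215]), 'qd': array([ 0.001, -0.002,  0.001,  0.001,  0.   , -0.001, -0.001]), 'joint_torque': array([-0.0000e+00, -5.3961e+01, -1.2660e+00, -1.5854e+01,  9.0000e-03,
        9.0000e-03,  0.0000e+00]), 'position': array([190.98 , 594.459, 252.468]), 'ee_rot': array([ 0.155,  0.988, -0.001, -0.   ]), 'ft_force': array([ 0.196,  0.227, -0.653]), 'wrist_torque': array([-0.041,  0.01 ,  0.01 ]), 'grasp_force': np.float64(0.0), 'width': np.float64(85.895)}
top {'fx': 354.1731961022208, 'fy': 354.1731961022208, 'cx': 255.48925651798808, 'cy': 186.1753892182171, 'R': array([[ 2.61852877e-02, -9.99645465e-01,  4.82431531e-03],
       [-9.89029145e-01, -2.66084401e-02, -1.45304304e-01],
       [ 1.45381156e-01, -9.66553432e-04, -9.89375250e-01]]), 't': array([-105.05628039,  572.72486735, 1075.13816447])}
silver_plate_mid [(array([472.,  47.,   9.]), 0.97)]
yellow_plate_mid [(array([372., 259.,  10.]), 0.97)]
wax_mid [(array([ 385., -278.,   12.]), 0.62)]
guide_mid [(array([ 417., -437.,   30.]),
[... 174 characters left out ...]
y([476.,  49.,   8.]), 0.3)]
white_tray_in [(array([650., -26.,   3.]), 0.65), (array([ 622., -299.,   24.]), 0.6)]
green_tray_in [(array([604., 245.,   8.]), 0.91)]
oil_mid [(array([ 567., -469.,   50.]), 0.47), (array([ 753., -164.,   12.]), 0.47)]
tin_mid [(array([ 752., -161.,   14.]), 0.83), (array([603., 245.,   4.]), 0.73)]
tape_mid [(array([ 417., -437.,   29.]), 0.88)]
side {'fx': 354.37864697226166, 'fy': 354.37864697226166, 'cx': 262.71062988762367, 'cy': 197.31708349051064, 'R': array([[ 0.91731561, -0.39795224, -0.01288748],
       [-0.27643883, -0.61325392, -0.73993324],
       [ 0.2865548 ,  0.68231491, -0.67255685]]), 't': array([-546.39796785,  133.57668907, 1044.39739283])}
```

```bash
python3 -c "
import cv2
for c in ('top','side'):
    cv2.imwrite(f'pics/{c}0b.png',cv2.resize(cv2.imread(f'pics/{c}0.png'),(800,600),interpolation=cv2.INTER_CUBIC))"
```

```text
(no output)
```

View pics/top0b.png

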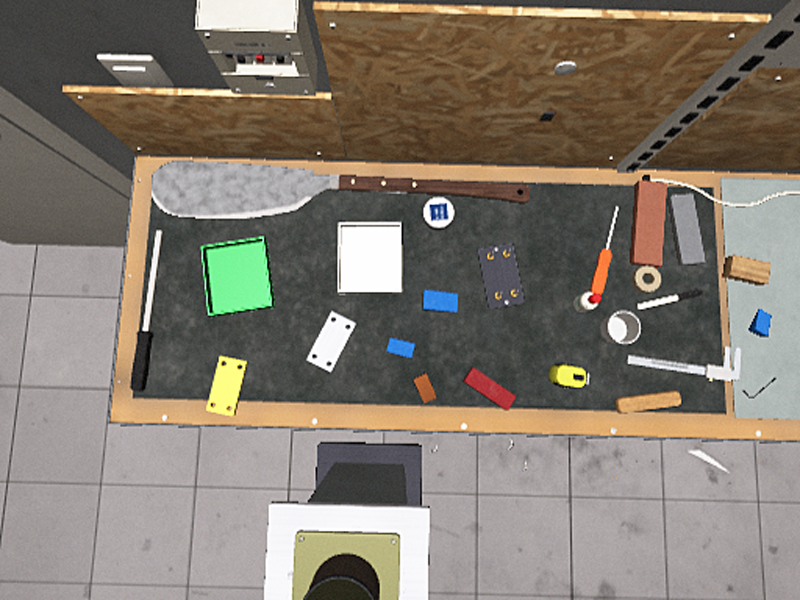

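View pics/side0b.png

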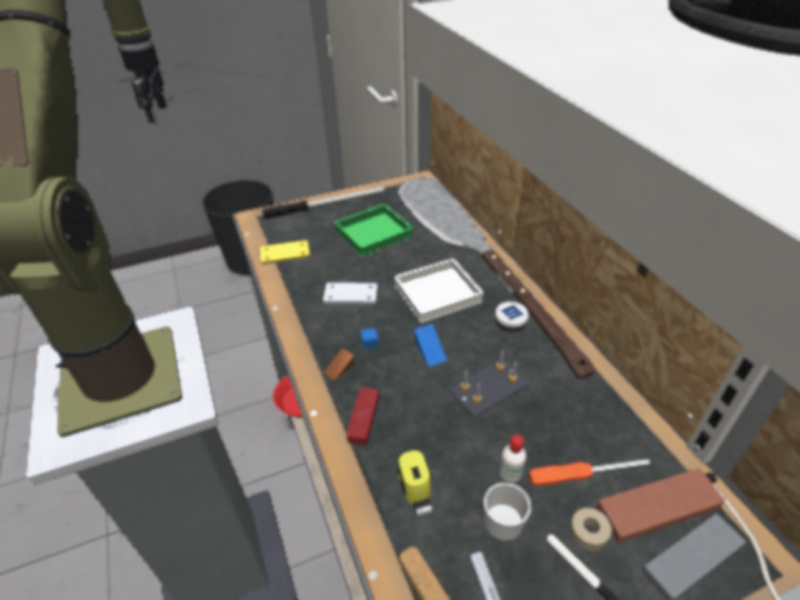

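```bash
cat > h.py <<'E'
import numpy as np, cv2
from cell import bot
from scipy.spatial.transform import Rotation as Rn
def world(d,i,px):  # px Nx2 (u,v)
    px=np.asarray(px,float);z=d[px[:,1].astype(int),px[:,0].astype(int)]
    c=np.c_[(px[:,0]-i["cx"])/i["fx"]*z,(px[:,1]-i["cy"])/i["fy"]*z,z]
    return ((c-i["t"])@i["R"])[z>0]
def rect(m,d,i,zlo,zhi):
    v,u=np.nonzero(m);w=world(d,i,np.c_[u,v]);w=w[(w[:,2]>zlo)&(w[:,2]<zhi)]
    if len(w)<10: return None
    (c,s,a)=cv2.minAreaRect(w[:,:2].astype(np.float32))
    if s[0]<s[1]: a+=90; s=s[::-1]   # a: world direction of long side, deg
    return np.round([*c,*s,(a+90)%180-90,np.median(w[:,2]),*w[:,:2].mean(0)],1)
def move(target,yaw=None):
    """shift (cm) and turn about tool z to bring TCP to target (mm), with tool y axis at world angle yaw (deg)"""
    s=bot.get_state();R=Rn.from_quat(s["ee_rot"]);M=R.as_matrix()
    dl=M.T@(np.array(target)-s["position"])/10
    ang=np.degrees(np.arctan2(M[1,1],M[0,1]))
    out=[np.round(dl,2),"yaw_y",round(ang,1)]
    if yaw is not None:
        dy=(yaw-ang+90)%180-90; out+=["rz",round(-np.radians(dy),3)]
    return out
E
python3 - <<'E'
from h import *
p,d=bot.read_camera("top");i=bot.camera_info("top")
for n,lo,hi in (("silver_plate_mid",5,20),("yellow_plate_mid",5,20),("wax_mid",15,35),("guide_mid",5,40),("white_tray_in",22,40),("green_tray_in",22,40),("stand_seat",3,80)):
    for q in bot.masks_of("top",n)[:4]:
        print(n,round(q["confidence"],2),q["pixels"].sum(),rect(q["pixels"],d,i,lo,hi))
E
```

```text
silver_plate_mid 0.76 660 [471.7  49.3 110.9  60.5 -24.9  11.9 471.2  48. ]
silver_plate_mid 0.48 160 [464.4 -89.3  42.7  30.6  77.   12.5 464.  -88.4]
yellow_plate_mid 0.6 664 [377.  256.4 110.   60.  -10.4  11.7 376.9 254.2]
yellow_plate_mid 0.32 389 [ 387.3 -274.    99.5   37.1   57.7   16.7  384.9 -268.5]
wax_mid 0.84 407 [ 385.4 -275.7  104.    34.7   57.5   24.2  385.  -275.1]
guide_mid 0.74 160 [463.1 -96.4  51.1  31.1  74.7  16.4 461.8 -97.3]
guide_mid 0.68 260 [ 560.4 -172.4   67.4   39.7   88.6   22.1  559.4 -170.8]
guide_mid 0.43 145 [ 383.7 -145.5   49.8   28.4   29.3   16.6  384.2 -145. ]
white_tray_in 0.96 1739 [645.7 -26.5 144.2 126.6   1.7  28.8 633.2 -22.7]
green_tray_in 0.89 1909 [599.9 245.8 146.  133.1  10.2  28.6 596.7 245.3]
stand_seat 0.84 895 [ 618.8 -300.8  128.9   77.1   11.2    8.4  617.4 -300. ]
```

```bash
python3 - <<'E'
from h import *
s=bot.get_state();M=Rn.from_quat(s["ee_rot"]).as_matrix();i=bot.camera_info("wrist")
print(np.round(M,3)); C=-i["R"].T@i["t"];print("cam in tool",M.T@(C-s["position"]),(M.T@i["R"].T).round(3),i["fx"])
print(move([480,150,250],-32.5));print(move([400,-275,190],-32.5))
E
```

```text
[[-0.952  0.306  0.   ]
 [ 0.306  0.952  0.   ]
 [-0.     0.    -1.   ]]
cam in tool [  83.83251575    0.63908075 -121.49790231] [[ 0.001 -0.944 -0.329]
 [ 1.     0.001 -0.001]
 [ 0.001 -0.329  0.944]] 342.43955446402856
[array([-41.11, -33.54,   0.33]), 'yaw_y', np.float64(72.2), 'rz', np.float64(-1.314)]
[array([-46.49, -76.45,   6.32]), 'yaw_y', np.float64(72.2), 'rz', np.float64(-1.314)]
```

Request:
{"api": "carry_out", "payload": {
  "rows": [
    [[-10,-8,0.3],[0,0,0.18]],
    [[-20,-16,0.3],[0,0,0.36]],
    [[-41.1,-33.5,0.3],[0,0,0.9]],
    [[-41.1,-33.5,0.3],[0,0,0.9]],
    [[-41.1,-33.5,0.3],[0,0,0.9]],
    [[-41.1,-33.5,0.3],[0,0,0.9]],
    [[-41.1,-33.5,0.3],[0,0,0.9]],
    [[-41.1,-33.5,0.3],[0,0,0.9]],
    [[-41.1,-33.5,0.3],[0,0,0.9]],
    [[-44,-55,3],[0,0,1.4]],
    [[-44,-55,3],[0,0,1.4]],
    [[-45,-76.5,8],[0,0,1.827]],
    [[-45,-76.5,8],[0,0,1.827]],
    [[-45,-76.5,8],[0,0,1.827]],
    [[-45,-76.5,8],[0,0,1.827]],
    [[-45,-76.5,8],[0,0,1.827]],
    [[-45,-76.5,8],[0,0,1.827]],
    [[-45,-76.5,8],[0,0,1.827]]
  ],
  "fingers": 1
}}

```text
time: 3.25
position: [385.8, -270.6, 173.2]
ee_rot: [0.877, 0.481, 0.0, -0.0]
ft_force: [-0.5, 1.0, -0.1]
width: 85.3
grasp_force: 0.0
```

```bash
cat >> h.py <<'E'
def look(name,things,save=None):
    i=bot.camera_info(name) ; p,d=bot.read_camera(name)
    if save: cv2.imwrite(f"pics/{save}.png",p[:,:,::-1])
    for n,lo,hi in things:
        for q in bot.masks_of(name,n)[:3]: print(n,round(q["confidence"],2),q["pixels"].sum(),rect(q["pixels"],d,i,lo,hi))
    return p,d,i
E
python3 - <<'E'
from h import *
look("wrist",[("wax_mid",20,30)],"w1")
print(bot.get_state()["joints"].round(2))
print(move([385.4,-275.7,24],-32.5))
E
```

```text
wax_mid 0.77 5078 [ 389.  -274.9  104.2   34.3   57.5   24.9  390.9 -271.8]
[ 0.45  0.64  0.1   2.11 -0.16  0.41  0.11]
[array([-0.63,  0.26, 14.94]), 'yaw_y', np.float64(-32.3), 'rz', np.float64(0.003)]
```

View pics/w1.png

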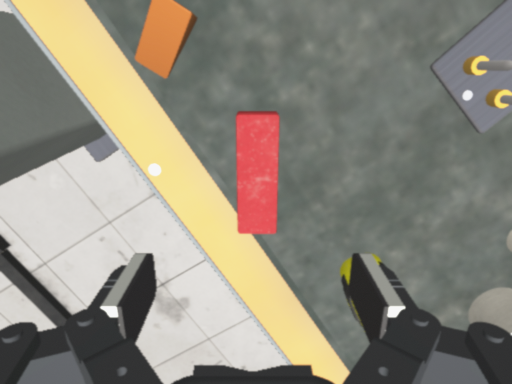

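Request:
{"api": "carry_out", "payload": {
  "rows": [
    [[-0.5,0.37,6],[0,0,0]],
    [[-0.5,0.37,11],[0,0,0]],
    [[-0.5,0.37,14],[0,0,0]],
    [[-0.5,0.37,14.9],[0,0,0]],
    [[-0.5,0.37,15.0],[0,0,0]],
    [[-0.5,0.37,15.0],[0,0,0]],
    [[-0.5,0.37,15.0],[0,0,0]]
  ]
}}

```text
time: 4.22
position: [386.7, -277.4, 24.4]
ee_rot: [0.877, 0.481, 0.0, 0.001]
ft_force: [0.4, 0.1, -0.9]
width: 85.5
grasp_force: 0.0
```

Request:
{"api": "carry_out", "payload": {
  "rows": [
    [[0,0,0],[0,0,0]],
    [[0,0,0],[0,0,0]],
    [[0,0,0],[0,0,0]],
    [[0,0,0],[0,0,0]],
    [[0,0,0],[0,0,0]],
    [[0,0,0],[0,0,0]]
  ],
  "fingers": -1
}}

```text
time: 4.97
position: [386.1, -277.1, 23.6]
ee_rot: [0.877, 0.481, 0.0, 0.0]
ft_force: [-1.2, 0.9, 4.7]
width: 33.9
grasp_force: 60.8
```

Request:
{"api": "carry_out", "payload": {
  "rows": [
    [[0,0,-3],[0,0,0]],
    [[0,0,-7],[0,0,0]],
    [[2,0.5,-9],[0,0,-0.1]],
    [[8,2,-9],[0,0,-0.25]],
    [[13,3,-9],[0,0,-0.4]],
    [[19,5,-9],[0,0,-0.59]],
    [[25,6.5,-9],[0,0,-0.59]],
    [[31,8,-9],[0,0,-0.59]],
    [[34.95,8.55,-9],[0,0,-0.59]],
    [[34.95,8.55,-9],[0,0,-0.59]],
    [[34.95,8.55,-7],[0,0,-0.59]],
    [[34.95,8.55,-7],[0,0,-0.59]],
    [[34.95,8.55,-7],[0,0,-0.59]]
  ]
}}

```text
time: 6.6
position: [645.0, -29.6, 92.7]
ee_rot: [0.7, 0.715, -0.001, -0.0]
ft_force: [-0.5, 0.6, -1.1]
width: 34.2
grasp_force: 60.2
```

```bash
python3 - <<'E'
from h import *
p,d,i=look("top",[("white_tray_in",22,34),("green_tray_in",22,34),("wax_mid",60,120)])
cv2.imwrite("pics/t2.png",cv2.resize(p[110:260,100:350,::-1],None,fx=3,fy=3))
print(bot.get_state()["width"])
print(move([646,-28,28.8],1.7))
E
```

```text
white_tray_in 0.7 476 [646.7 -60.8 144.2  57.7   1.5  30.  635.5 -79.6]
green_tray_in 0.86 1029 [612.6 249.1 134.  120.9 -79.4  28.4 636.  264.4]
wax_mid 0.53 105 [ 6.434e+02 -6.680e+01  3.560e+01  2.740e+01  5.000e-01  9.230e+01
  6.399e+02 -6.870e+01]
33.4255386771004
[array([ 0.06, -0.01,  6.49]), 'yaw_y', np.float64(1.3), 'rz', np.float64(-0.007)]
```

View pics/t2.png

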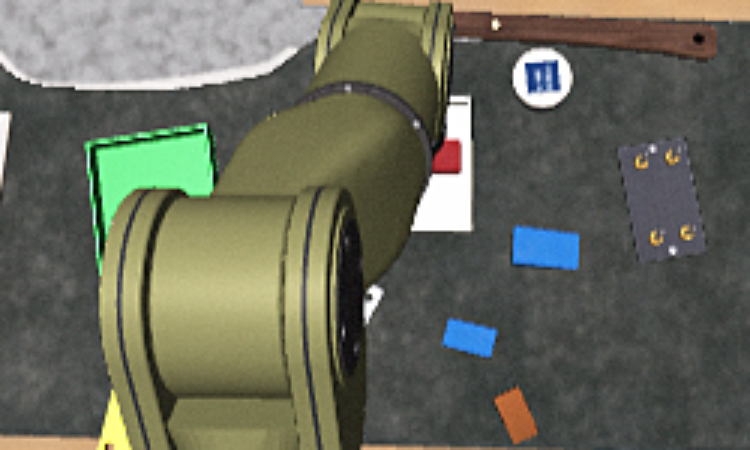

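Request:
{"api": "carry_out", "payload": {
  "rows": [
    [[0.2,0,2],[0,0,0]],
    [[0.2,0,4.5],[0,0,0]],
    [[0.2,0,6],[0,0,0]],
    [[0.2,0,6.35],[0,0,0]],
    [[0.2,0,6.35],[0,0,0]],
    [[0.2,0,6.35],[0,0,0]]
  ]
}}

```text
time: 7.55
position: [646.5, -26.2, 30.6]
ee_rot: [0.699, 0.715, 0.001, 0.001]
ft_force: [0.0, 0.2, -0.5]
width: 33.7
grasp_force: 60.2
```

Request:
{"api": "carry_out", "payload": {
  "rows": [
    [[0,0,0],[0,0,0]],
    [[0,0,0],[0,0,0]],
    [[0,0,0],[0,0,0]],
    [[0,0,-1],[0,0,0]],
    [[0,0,-4],[0,0,0]],
    [[0,0,-9],[0,0,0]]
  ],
  "fingers": 0.4
}}

```text
time: 8.3
position: [644.7, -26.1, 119.9]
ee_rot: [0.699, 0.715, -0.001, -0.001]
ft_force: [0.9, -0.1, -0.4]
width: 59.8
grasp_force: 0.0
```

```bash
python3 - <<'E'
from h import *
print(bot.get_state()["joints"].round(2))
print(move([463,-92.5,150],75-90),75)
look("wrist",[("wax_mid",15,60)])
E
```

```text
[-0.07  0.88  0.07  1.61 -0.09  0.66  0.07]
[array([ -6.22, -18.32,  -2.96]), 'yaw_y', np.float64(1.3), 'rz', np.float64(0.285)] 75
wax_mid 0.77 7786 [648.  -23.1 103.7  34.4 -88.8  28.9 647.8 -18.2]
```

Request:
{"api": "carry_out", "payload": {
  "rows": [
    [[-1,-3,-2.5],[0,0,0.1]],
    [[-2.5,-8,-3],[0,0,0.285]],
    [[-4.5,-13.5,-3],[0,0,0.285]],
    [[-6.2,-18.3,-3],[0,0,0.285]],
    [[-6.2,-18.3,-3],[0,0,0.285]],
    [[-6.2,-18.3,-3],[0,0,0.285]]
  ]
}}

```text
time: 9.15
position: [465.5, -92.3, 150.2]
ee_rot: [0.793, 0.609, 0.001, 0.001]
ft_force: [0.1, 0.1, -0.1]
width: 59.5
grasp_force: 0.0
```

```bash
python3 - <<'E'
from h import *
p,d,i=look("wrist",[],"w2")
hsv=cv2.cvtColor(p,cv2.COLOR_RGB2HSV);m=cv2.inRange(hsv,(95,120,50),(130,255,255))
n,l,st,c=cv2.connectedComponentsWithStats(m)
for k in range(1,n):
    if st[k,4]>300:
        print(st[k],rect(l==k,d,i,1,40))
        v,u=np.nonzero(l==k);w=world(d,i,np.c_[u,v]);w=w[w[:,2]>1];t=np.radians(75);
        a=(w[:,:2]-[463,-92.5])@[np.cos(t),np.sin(t)]
        for b in range(-40,41,8):
            s=w[(a>=b)&(a<b+8)]
            if len(s)>3: print(b,len(s),np.median(s[:,2]).round(1),s[:,:2].mean(0).round(1))
print(move([463,-92.5,24],-15))
E
```

```text
[ 233  144   39   76 2842] [464.6 -98.7  65.5  32.5  76.   16.2 466.2 -93.6]
-40 7 3.8 [ 447.3 -125.1]
-32 133 28.0 [ 459.2 -117.8]
-24 444 25.7 [ 461.3 -112.7]
-16 429 21.9 [ 463.9 -105.2]
-8 419 18.2 [465.1 -97.2]
0 424 14.4 [467.1 -89.5]
8 412 10.8 [469.3 -81.8]
16 412 7.0 [471.4 -74.2]
24 148 4.6 [473.1 -68.9]
[ 357  192   63   81 3899] [ 569.7 -173.6   74.6   52.2   88.7   22.6  562.1 -161.3]
-40 402 28.6 [ 560.6 -155.8]
-32 430 32.4 [ 560.5 -147.5]
-24 892 30.7 [ 559.9 -138.6]
-16 398 24.4 [ 575.8 -137.6]
[array([-0.14, -0.31, 12.61]), 'yaw_y', np.float64(-15.0), 'rz', np.float64(0.001)]
```

View pics/w2.png

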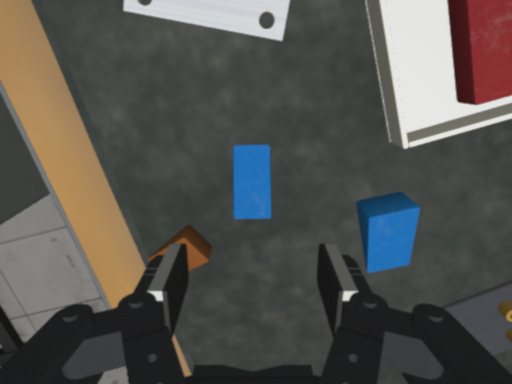

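Request:
{"api": "carry_out", "payload": {
  "rows": [
    [[-1.15,0,4],[0,0,0]],
    [[-1.15,0,9],[0,0,0]],
    [[-1.15,0,12],[0,0,0]],
    [[-1.15,0,12.7],[0,0,0]],
    [[-1.15,0,12.7],[0,0,0]],
    [[-1.15,0,12.7],[0,0,0]]
  ]
}}

```text
time: 9.95
position: [462.4, -103.5, 23.8]
ee_rot: [0.793, 0.609, 0.001, 0.001]
ft_force: [-0.2, 0.5, -0.3]
width: 59.7
grasp_force: 0.0
```

Request:
{"api": "carry_out", "payload": {
  "rows": [
    [[0,0,0],[0,0,0]],
    [[0,0,0],[0,0,0]],
    [[0,0,0],[0,0,0]],
    [[0,0,0],[0,0,0]],
    [[0,0,0],[0,0,0]]
  ],
  "fingers": -1
}}

```text
time: 10.58
position: [461.9, -103.5, 23.8]
ee_rot: [0.793, 0.609, 0.001, 0.001]
ft_force: [-0.4, 0.4, 8.5]
width: 28.6
grasp_force: 59.7
```

```bash
python3 - <<'E'
from h import *
print(move([602,246,110],10),move([602,246,28],10),bot.get_state()["joints"].round(2))
E
```

```text
[array([37.39,  4.5 , -8.6 ]), 'yaw_y', np.float64(-15.0), 'rz', np.float64(-0.436)] [array([37.39,  4.49, -0.4 ]), 'yaw_y', np.float64(-15.0), 'rz', np.float64(-0.436)] [ 0.12  0.94  0.01  2.16 -0.18  0.04  0.05]
```

Request:
{"api": "carry_out", "payload": {
  "rows": [
    [[0,0,-3],[0,0,0]],
    [[0,0,-7],[0,0,0]],
    [[3,0.4,-8.6],[0,0,-0.1]],
    [[8,1,-8.6],[0,0,-0.25]],
    [[14,1.7,-8.6],[0,0,-0.436]],
    [[20,2.4,-8.6],[0,0,-0.436]],
    [[26,3.1,-8.6],[0,0,-0.436]],
    [[32,3.8,-8.6],[0,0,-0.436]],
    [[37.4,4.5,-8.6],[0,0,-0.436]],
    [[37.4,4.5,-8.6],[0,0,-0.436]],
    [[37.4,4.5,-5],[0,0,-0.436]],
    [[37.4,4.5,-2],[0,0,-0.436]],
    [[37.4,4.5,-0.8],[0,0,-0.436]],
    [[37.4,4.5,-0.45],[0,0,-0.436]],
    [[37.4,4.5,-0.45],[0,0,-0.436]],
    [[37.4,4.5,-0.45],[0,0,-0.436]],
    [[37.4,4.5,-0.45],[0,0,-0.436]]
  ]
}}

```text
time: 12.7
position: [602.2, 246.1, 27.9]
ee_rot: [0.643, 0.766, 0.001, 0.0]
ft_force: [-1.1, -0.0, 2.4]
width: 28.4
grasp_force: 59.8
```

Request:
{"api": "carry_out", "payload": {
  "rows": [
    [[0,0,0],[0,0,0]],
    [[0,0,0],[0,0,0]],
    [[0,0,0],[0,0,0]],
    [[0,0,-1],[0,0,0]],
    [[0,0,-5],[0,0,0]],
    [[0,0,-10],[0,0,0]],
    [[0,0,-10],[0,0,0]]
  ],
  "fingers": 0.3
}}

```text
time: 13.58
position: [604.9, 247.1, 132.4]
ee_rot: [0.643, 0.766, 0.004, 0.002]
ft_force: [0.1, 0.2, -0.8]
width: 55.7
grasp_force: 0.0
```

```bash
python3 - <<'E'
from h import *
p,d,i=look("wrist",[],"w3")
hsv=cv2.cvtColor(p,cv2.COLOR_RGB2HSV);m=cv2.inRange(hsv,(95,120,50),(130,255,255))
v,u=np.nonzero(m);w=world(d,i,np.c_[u,v]);print(rect(m>0,d,i,1,60),np.percentile(w[:,2],[2,50,98]))
print(bot.get_state()["joints"].round(2),move([471.5,48.8,150],65.1))
E
```

```text
[601.1 259.1  58.1  28.5 -79.7  19.3 601.1 259. ] [ 6.233053   19.31656167 32.07744565]
[-0.52  0.88  0.12  1.59 -0.15  0.68 -0.15] [array([-17.2 , -16.38,  -2.1 ]), 'yaw_y', np.float64(10.0), 'rz', np.float64(-0.962)]
```

View pics/w3.png

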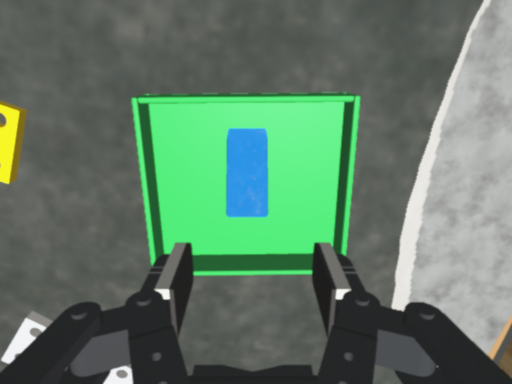

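Request:
{"api": "carry_out", "payload": {
  "rows": [
    [[-3,-3,-2.5],[0,0,-0.15]],
    [[-7,-7,-2.5],[0,0,-0.3]],
    [[-11,-11,-2.5],[0,0,-0.48]],
    [[-15,-14,-2.5],[0,0,-0.65]],
    [[-17.2,-16.4,-2.5],[0,0,-0.82]],
    [[-17.2,-16.4,-2.5],[0,0,-0.962]],
    [[-17.2,-16.4,-2.5],[0,0,-0.962]],
    [[-17.2,-16.4,-2.5],[0,0,-0.962]],
    [[-17.2,-16.4,-2.5],[0,0,-0.962]]
  ],
  "fingers": 1
}}

```text
time: 14.75
position: [470.0, 48.8, 152.1]
ee_rot: [0.216, 0.976, 0.0, -0.0]
ft_force: [-0.4, 0.3, 0.2]
width: 85.4
grasp_force: 0.0
```

```bash
cat >> h.py <<'E'
def holes(p,d,i,mask,ztop=12):
    """fit plate: hole centroids inside plate mask, on plane ztop"""
    cs,_=cv2.findContours(mask.astype(np.uint8),cv2.RETR_EXTERNAL,cv2.CHAIN_APPROX_NONE)
    c=max(cs,key=cv2.contourArea);f=np.zeros(mask.shape,np.uint8);cv2.drawContours(f,[cv2.convexHull(c)],-1,255,-1)
    hull=cv2.convexHull(c)[:,0]
    return f,onplane(i,hull,ztop)
def onplane(i,px,z):
    px=np.asarray(px,float);r=np.c_[(px[:,0]-i["cx"])/i["fx"],(px[:,1]-i["cy"])/i["fy"],np.ones(len(px))]@i["R"]
    C=-i["R"].T@i["t"];return C+r*((z-C[2])/r[:,2])[:,None]
E
python3 - <<'E'
from h import *
p,d,i=look("wrist",[("silver_plate_mid",8,16)],"w4")
q=bot.masks_of("wrist","silver_plate_mid")[0]["pixels"]
f,h=holes(p,d,i,q);print("hull rect",cv2.minAreaRect(h[:,:2].astype(np.float32)))
print(bot.get_state()["joints"].round(2),move([471.5,48.8,20],65.1))
E
```

```text
silver_plate_mid 0.66 8928 [475.2  49.1 110.6  56.2 -25.   13.  471.9  50.6]
hull rect ((474.7682189941406, 49.00506591796875), (56.78532028198242, 112.64288330078125), 65.05390930175781)
[-0.1   0.67 -0.15  2.11  0.26  0.37  0.67] [array([-0.13,  0.08, 13.22]), 'yaw_y', np.float64(65.1), 'rz', np.float64(-0.0)]
```

View pics/w4.png

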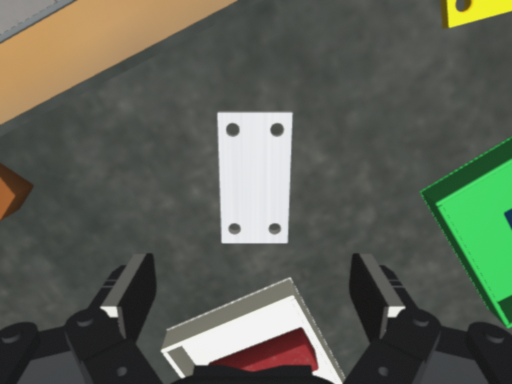

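Request:
{"api": "carry_out", "payload": {
  "rows": [
    [[-0.3,0.2,4],[0,0,0]],
    [[-0.3,0.2,9],[0,0,0]],
    [[-0.3,0.2,12],[0,0,0]],
    [[-0.3,0.2,13],[0,0,0]],
    [[-0.3,0.2,13],[0,0,0]],
    [[-0.3,0.2,13],[0,0,0]]
  ]
}}

```text
time: 15.65
position: [474.2, 48.9, 23.4]
ee_rot: [0.216, 0.976, 0.0, 0.001]
ft_force: [0.4, 0.1, -0.1]
width: 85.6
grasp_force: 0.0
```

Request:
{"api": "carry_out", "payload": {
  "rows": [
    [[0,0,0],[0,0,0]],
    [[0,0,0],[0,0,0]],
    [[0,0,0],[0,0,0]],
    [[0,0,0],[0,0,0]],
    [[0,0,0],[0,0,0]]
  ],
  "fingers": -1
}}

```text
time: 16.27
position: [474.0, 48.8, 23.5]
ee_rot: [0.216, 0.976, 0.0, 0.001]
ft_force: [-0.8, -0.7, 10.3]
width: 54.0
grasp_force: 61.9
```

```bash
python3 - <<'E'
from h import *
print(move([619,-300,150],101.2),move([619,-300,150],-78.8),bot.get_state()["joints"].round(2))
E
```

```text
[array([-27.87, -25.51, -12.63]), 'yaw_y', np.float64(65.1), 'rz', np.float64(-0.63)] [array([-27.87, -25.51, -12.63]), 'yaw_y', np.float64(65.1), 'rz', np.float64(-0.63)] [-0.19  0.94 -0.02  2.15  0.33  0.06  0.61]
```

Request:
{"api": "carry_out", "payload": {
  "rows": [
    [[0,0,-3],[0,0,0]],
    [[0,0,-8],[0,0,0.05]],
    [[-1,-1,-12.6],[0,0,0.2]],
    [[-3,-3,-14.6],[0,0,0.36]],
    [[-5,-5,-14.6],[0,0,0.52]],
    [[-7,-6.5,-14.6],[0,0,0.68]],
    [[-9,-8.2,-14.6],[0,0,0.84]],
    [[-11,-10,-14.6],[0,0,1]],
    [[-13,-12,-14.6],[0,0,1.16]],
    [[-15,-14,-14.6],[0,0,1.32]],
    [[-17,-16,-14.6],[0,0,1.48]],
    [[-19,-17.5,-14.6],[0,0,1.64]],
    [[-21,-19,-14.6],[0,0,1.8]],
    [[-23,-21,-14.6],[0,0,1.96]],
    [[-25,-23,-14.6],[0,0,2.12]],
    [[-26.5,-24.5,-14.6],[0,0,2.28]],
    [[-27.9,-25.5,-14.6],[0,0,2.44]],
    [[-27.9,-25.5,-14.6],[0,0,2.512]],
    [[-27.9,-25.5,-14.6],[0,0,2.512]],
    [[-27.9,-25.5,-14.6],[0,0,2.512]]
  ]
}}

```text
time: 18.77
position: [618.8, -299.3, 168.1]
ee_rot: [0.995, 0.098, -0.0, -0.001]
ft_force: [0.4, 0.7, -1.7]
width: 53.9
grasp_force: 65.2
```

```bash
python3 - <<'E'
from h import *
p,d,i=look("wrist",[],"w5");np.save("w5d.npy",d)
print(bot.get_state()["joints"].round(2),move([619,-300,170],-78.8))
E
```

```text
[ 0.17  0.92  0.45  1.45 -0.47  0.88 -0.61] [array([-0.01,  0.06, -0.18]), 'yaw_y', np.float64(-78.8), 'rz', np.float64(0.001)]
```

View pics/w5.png

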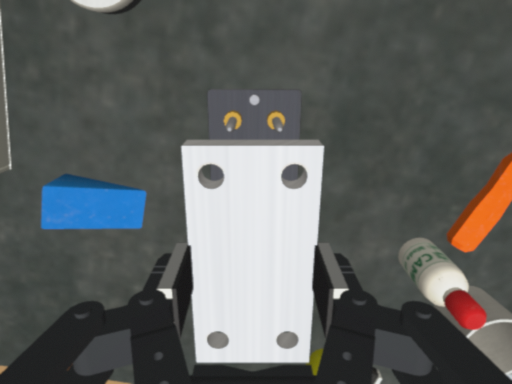

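```bash
cat >> h.py <<'E'
def blobs(m,lo,hi):
    n,l,st,c=cv2.connectedComponentsWithStats(m.astype(np.uint8))
    return [(c[k],st[k]) for k in range(1,n) if lo<st[k,4]<hi]
def inhand(p,i,ztop,box=(185,150,325,360),gold=(170,60,330,140)):
    """holes of the held plate and collars seen in front of it; world coordinates"""
    g=cv2.cvtColor(p,cv2.COLOR_RGB2GRAY);x0,y0,x1,y1=box
    th,m=cv2.threshold(g[y0:y1,x0:x1],0,255,cv2.THRESH_BINARY_INV+cv2.THRESH_OTSU)
    hb=[c+[x0,y0] for c,s in blobs(m>0,150,1200) if .6<s[2]/s[3]<1.6 and s[0]>1 and s[0]+s[2]<x1-x0-1]
    hsv=cv2.cvtColor(p,cv2.COLOR_RGB2HSV);m=cv2.inRange(hsv,(15,110,90),(32,255,255));x0,y0,x1,y1=gold
    gb=[]
    for c,s in blobs(m[y0:y1,x0:x1]>0,60,900):
        gb.append([s[0]+s[2]/2-.5+x0,s[1]+s[3]/2-.5+y0])
    return np.array(hb),np.array(gb)
E
python3 - <<'E'
from h import *
p=cv2.imread("pics/w5.png")[:,:,::-1].copy();i=bot.camera_info("wrist");s=bot.get_state()
hb,gb=inhand(p,i,0)
print(hb.round(1),gb.round(1))
for z in (150,156.6): 
    H=onplane(i,hb,z);print(z,H.round(1),"mean",H.mean(0).round(2))
    print("sides",[np.linalg.norm(H[a]-H[b]).round(1) for a,b in ((0,1),(2,3),(0,2),(1,3))])
G=onplane(i,gb,20);print(G.round(1),np.linalg.norm(G[0]-G[1]))
d=np.load("w5d.npy");print("plate z",world(d,i,[[254,200],[254,300],[220,250]]).round(1))
print("collar z",world(d,i,np.r_[gb]).round(1))
E
```

```text
[[210.5 175.8]
 [293.8 175.8]
 [287.  339.5]
 [217.3 339.6]] [[232.5 119.5]
 [275.5 119.5]]
150 [[ 656.  -273.9  150. ]
 [ 663.  -308.8  150. ]
 [ 576.7 -326.   150. ]
 [ 569.6 -291.   150. ]] mean [ 616.32 -299.95  150.  ]
sides [np.float64(35.6), np.float64(35.7), np.float64(94.9), np.float64(95.0)]
156.6 [[ 658.2 -274.3  156.6]
 [ 664.9 -307.6  156.6]
 [ 582.7 -324.   156.6]
 [ 575.9 -290.7  156.6]] mean [ 620.42 -299.13  156.6 ]
sides [np.float64(33.9), np.float64(34.0), np.float64(90.4), np.float64(90.5)]
[[ 661.2 -275.3   20. ]
 [ 667.7 -308.3   20. ]] 33.63065036898104
plate z [[ 651.9 -293.6  158.3]
 [ 602.3 -303.6  156.7]
 [ 625.4 -283.8  157.1]]
collar z [[ 663.6 -275.8   35.5]
 [ 669.4 -307.1   33.1]]
```

Request:
{"api": "carry_out", "payload": {
  "rows": [
    [[0.18,0.12,2],[0,0,0]],
    [[0.18,0.12,4.5],[0,0,0]],
    [[0.18,0.12,6.5],[0,0,0]],
    [[0.18,0.12,7.7],[0,0,0]],
    [[0.18,0.12,7.7],[0,0,0]],
    [[0.18,0.12,7.7],[0,0,0]],
    [[0.18,0.12,7.7],[0,0,0]]
  ]
}}

```text
time: 19.7
position: [621.7, -301.2, 92.3]
ee_rot: [0.995, 0.097, 0.001, 0.0]
ft_force: [0.1, 0.2, -2.3]
width: 53.6
grasp_force: 65.2
```

```bash
python3 - <<'E'
from h import *
p,d,i=look("wrist",[],"w6")
hb,gb=inhand(p,i,0);print(hb.round(1));s=bot.get_state();zt=s["position"][2]-11.5;print(s["position"])
H=onplane(i,hb,zt);print(H.round(1),H.mean(0))
im=np.hstack([cv2.resize(p[130:220,180:340,::-1],None,fx=5,fy=5,interpolation=cv2.INTER_CUBIC)]);cv2.imwrite("pics/w6c.png",im)
E
```

```text
[[210.5 176. ]
 [293.7 175.9]
 [286.9 339.5]
 [217.3 339.6]]
[ 621.62291335 -301.08208807   92.17386616]
[[ 660.9 -276.1   80.7]
 [ 667.6 -309.4   80.7]
 [ 585.4 -325.7   80.7]
 [ 578.8 -292.3   80.7]] [ 623.18435786 -300.89318074   80.67386616]
```

View pics/w6c.png

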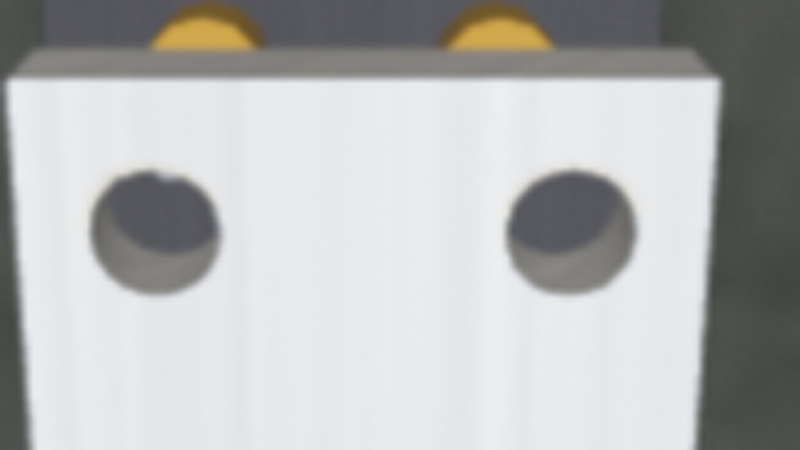

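```bash
python3 - <<'E'
from h import *
i=bot.camera_info("wrist")
print(onplane(i,[[213,165.6]],58).round(1))
e=onplane(i,[[221,133.4],[279.8,133.4]],20);print(e.round(1),(e-7*np.array([.981,.194,0])).round(1))
C=-i["R"].T@i["t"];print(C)
E
```

```text
[[ 658.6 -275.    58. ]]
[[ 666.8 -274.2   20. ]
 [ 673.3 -307.    20. ]] [[ 659.9 -275.5   20. ]
 [ 666.4 -308.4   20. ]]
[ 705.62335596 -284.24727378  213.79986816]
```

Request:
{"api": "carry_out", "payload": {
  "rows": [
    [[-0.09,-0.1,0.3],[0,0,0]],
    [[-0.09,-0.1,0.8],[0,0,0]],
    [[-0.09,-0.1,1.2],[0,0,0]],
    [[-0.09,-0.1,1.6],[0,0,0]],
    [[-0.09,-0.1,2],[0,0,0]],
    [[-0.09,-0.1,2],[0,0,0]]
  ]
}}

```text
time: 20.5
position: [619.8, -299.8, 70.7]
ee_rot: [0.995, 0.097, -0.0, -0.0]
ft_force: [0.1, -0.1, -0.8]
width: 53.8
grasp_force: 65.2
```

Request:
{"api": "carry_out", "payload": {
  "rows": [
    [[0,0,0.6],[0,0,0]],
    [[0,0,1.2],[0,0,0]],
    [[0,0,1.8],[0,0,0]],
    [[0,0,2.3],[0,0,0]],
    [[0,0,2.6],[0,0,0]],
    [[0,0,2.75],[0,0,0]],
    [[0,0,2.75],[0,0,0]]
  ]
}}

```text
time: 21.38
position: [620.2, -300.0, 43.9]
ee_rot: [0.995, 0.097, 0.0, 0.0]
ft_force: [-0.2, 0.2, -2.0]
width: 53.7
grasp_force: 65.2
```

Request:
{"api": "carry_out", "payload": {
  "rows": [
    [[0,0,0.1],[0,0,0]],
    [[0,0,0.15],[0,0,0]],
    [[0,0,0.15],[0,0,0]]
  ]
}}

```text
time: 21.75
position: [620.3, -300.1, 43.7]
ee_rot: [0.995, 0.097, 0.0, 0.0]
ft_force: [-2.6, 1.2, 6.4]
width: 54.0
grasp_force: 66.1
```

Request:
{"api": "carry_out", "payload": {
  "rows": [
    [[0,0,0],[0,0,0]],
    [[0,0,0],[0,0,0]],
    [[0,0,0],[0,0,0]],
    [[0,0,-2],[0,0,0]],
    [[0,0,-6],[0,0,0]],
    [[0,0,-12],[0,0,0]],
    [[0,0,-12],[0,0,0]],
    [[0,0,-12],[0,0,0]]
  ],
  "fingers": 1
}}

```text
time: 22.75
position: [620.1, -299.8, 163.2]
ee_rot: [0.995, 0.097, 0.0, -0.0]
ft_force: [0.6, -0.3, 0.3]
width: 85.4
grasp_force: 0.0
```

```bash
python3 - <<'E'
from h import *
p,d,i=look("wrist",[("silver_plate_mid",25,45)],"w7")
q=bot.masks_of("wrist","silver_plate_mid")
if q:
    v,u=np.nonzero(q[0]["pixels"]);w=world(d,i,np.c_[u,v]);A=np.c_[w[:,:2]-w[:,:2].mean(0),np.ones(len(w))]
    k=(w[:,2]>20)&(w[:,2]<45);print("plane",np.linalg.lstsq(A[k],w[k,2],rcond=None)[0])
print(move([477,254,160],79.6-180),move([377,255,160],79.6))
E
```

```text
silver_plate_mid 0.85 9365 [ 621.5 -300.2  110.7   56.1   11.1   32.8  626.3 -299.3]
plane [-1.61924574e-03 -9.63993342e-04  3.27218137e+01]
[array([ -3.25, -57.03,   0.22]), 'yaw_y', np.float64(-78.8), 'rz', np.float64(0.376)] [array([-13.04, -59.07,   0.24]), 'yaw_y', np.float64(-78.8), 'rz', np.float64(0.376)]
```

View pics/w7.png

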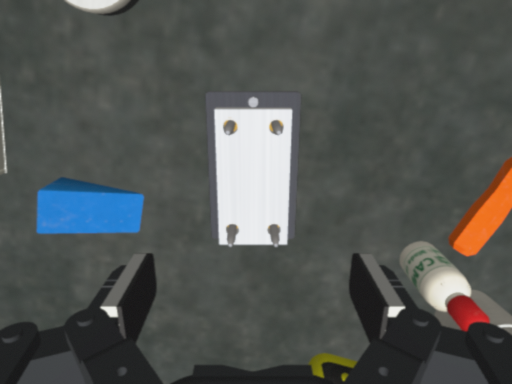

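Request:
{"api": "carry_out", "payload": {
  "rows": [
    [[-0.8,-3.7,0],[0,0,-0.17]],
    [[-1.6,-7.4,0],[0,0,-0.34]],
    [[-2.4,-11,0],[0,0,-0.51]],
    [[-3.2,-14.8,0],[0,0,-0.68]],
    [[-4,-18.5,0],[0,0,-0.85]],
    [[-4.9,-22,0],[0,0,-1.02]],
    [[-5.7,-25.8,0],[0,0,-1.2]],
    [[-6.5,-29.5,0],[0,0,-1.37]],
    [[-7.3,-33,0],[0,0,-1.55]],
    [[-8.1,-37,0],[0,0,-1.72]],
    [[-9,-40.6,0],[0,0,-1.9]],
    [[-9.8,-44,0],[0,0,-2.07]],
    [[-10.6,-48,0],[0,0,-2.24]],
    [[-11.4,-51.7,0],[0,0,-2.41]],
    [[-12.2,-55.4,0],[0,0,-2.58]],
    [[-13,-59.1,0],[0,0,-2.765]],
    [[-13,-59.1,0],[0,0,-2.765]],
    [[-13,-59.1,0],[0,0,-2.765]],
    [[-13,-59.1,0],[0,0,-2.765]]
  ]
}}

```text
time: 25.28
position: [378.5, 253.2, 162.0]
ee_rot: [0.092, 0.996, -0.001, -0.0]
ft_force: [0.1, 0.3, 0.5]
width: 85.2
grasp_force: 0.0
```

```bash
python3 - <<'E'
from h import *
p,d,i=look("wrist",[("yellow_plate_mid",8,16)],"w8")
print(bot.get_state()["joints"].round(2),move([378,255,22],79.6))
E
```

```text
yellow_plate_mid 0.9 8555 [380.1 256.5 110.6  56.2 -10.2  13.  376.8 257.2]
[-0.59  0.64 -0.15  2.15  0.26  0.37  0.42] [array([ 0.07,  0.14, 14.02]), 'yaw_y', np.float64(79.4), 'rz', np.float64(-0.003)]
```

Request:
{"api": "carry_out", "payload": {
  "rows": [
    [[-0.05,0.25,5],[0,0,0]],
    [[-0.05,0.25,10],[0,0,0]],
    [[-0.05,0.25,12.8],[0,0,0]],
    [[-0.05,0.25,13.8],[0,0,0]],
    [[-0.05,0.25,13.85],[0,0,0]],
    [[-0.05,0.25,13.85],[0,0,0]]
  ]
}}

```text
time: 26.12
position: [379.8, 256.4, 24.2]
ee_rot: [0.091, 0.996, -0.001, -0.001]
ft_force: [-0.0, 0.5, -0.3]
width: 85.4
grasp_force: 0.0
```

Request:
{"api": "carry_out", "payload": {
  "rows": [
    [[0,0,0],[0,0,0]],
    [[0,0,0],[0,0,0]],
    [[0,0,0],[0,0,0]],
    [[0,0,0],[0,0,0]],
    [[0,0,0],[0,0,0]]
  ],
  "fingers": -1
}}

```text
time: 26.75
position: [379.7, 256.6, 25.2]
ee_rot: [0.091, 0.996, -0.001, -0.0]
ft_force: [-0.3, -0.3, 5.4]
width: 53.9
grasp_force: 62.0
```

```bash
python3 - <<'E'
from h import *
print(bot.get_state()["joints"].round(2),move([619.5,-299.5,170],-78.8))
E
```

```text
[-0.66  0.93 -0.06  2.2   1.26  0.05 -0.57] [array([-33.68, -50.37, -14.36]), 'yaw_y', np.float64(79.5), 'rz', np.float64(-0.378)]
```

Request:
{"api": "carry_out", "payload": {
  "rows": [
    [[0,0,-3],[0,0,0]],
    [[0,0,-8],[0,0,0]],
    [[0,0,-13],[0,0,0]],
    [[-1,-1.5,-14.4],[0,0,0.12]],
    [[-3,-4.5,-14.4],[0,0,0.29]],
    [[-5,-7.5,-14.4],[0,0,0.46]],
    [[-7.2,-10.8,-14.4],[0,0,0.63]],
    [[-9.4,-14,-14.4],[0,0,0.8]],
    [[-11.6,-17.3,-14.4],[0,0,0.97]],
    [[-13.8,-20.6,-14.4],[0,0,1.14]],
    [[-16,-24,-14.4],[0,0,1.31]],
    [[-18.2,-27.2,-14.4],[0,0,1.48]],
    [[-20.4,-30.5,-14.4],[0,0,1.65]],
    [[-22.6,-33.8,-14.4],[0,0,1.82]],
    [[-24.8,-37,-14.4],[0,0,1.99]],
    [[-27,-40.3,-14.4],[0,0,2.16]],
    [[-29,-43.6,-14.4],[0,0,2.33]],
    [[-31,-46.5,-14.4],[0,0,2.5]],
    [[-32.5,-48.5,-14.4],[0,0,2.63]],
    [[-33.7,-50.4,-14.4],[0,0,2.76]]
  ]
}}

```text
time: 29.25
position: [620.2, -299.2, 169.0]
ee_rot: [0.995, 0.098, -0.001, -0.001]
ft_force: [0.4, 0.4, -1.7]
width: 53.4
grasp_force: 64.0
```

Request:
{"api": "carry_out", "payload": {
  "rows": [
    [[0,0,0],[0,0,0]],
    [[0,0,0],[0,0,0]],
    [[0,0,0],[0,0,0]]
  ]
}}

```text
time: 29.62
position: [619.8, -297.6, 169.4]
ee_rot: [0.995, 0.101, -0.001, -0.0]
ft_force: [-0.4, -0.5, -1.8]
width: 53.4
grasp_force: 64.0
```

```bash
python3 - <<'E'
from h import *
p,d,i=look("wrist",[],"w9");s=bot.get_state()
hb,gb=inhand(p,i,0);print(hb.round(1))
w=world(d,i,[[254,200],[254,300],[225,250],[285,250]]);print(w.round(1),s["position"])
for k in(12,13.2,14.5):
    H=onplane(i,hb,s["position"][2]-k);print(k,H.round(1),H.mean(0).round(1),np.linalg.norm(H[0]-H[1]))
print(move([619.5,-299.5,95],-78.8))
E
```

```text
[[209.8 173. ]
 [295.7 174.1]
 [217.8 336. ]
 [286.9 336. ]]
[[ 651.8 -291.8  156.9]
 [ 601.7 -302.2  156. ]
 [ 625.7 -284.1  156.6]
 [ 631.7 -310.   157.7]] [ 619.90543752 -297.9054101   169.46694948]
12 [[ 660.  -271.7  157.5]
 [ 666.6 -306.1  157.5]
 [ 578.6 -289.   157.5]
 [ 585.4 -322.   157.5]] [ 622.6 -297.2  157.5] 35.02155741508371
13.2 [[ 659.6 -271.7  156.3]
 [ 666.2 -306.4  156.3]
 [ 577.5 -289.1  156.3]
 [ 584.3 -322.4  156.3]] [ 621.9 -297.4  156.3] 35.33696268095536
14.5 [[ 659.1 -271.6  155. ]
 [ 665.9 -306.6  155. ]
 [ 576.3 -289.2  155. ]
 [ 583.2 -322.8  155. ]] [ 621.1 -297.5  155. ] 35.678651718982955
[array([-0.06,  0.15,  7.45]), 'yaw_y', np.float64(-78.4), 'rz', np.float64(0.007)]
```

View pics/w9.png

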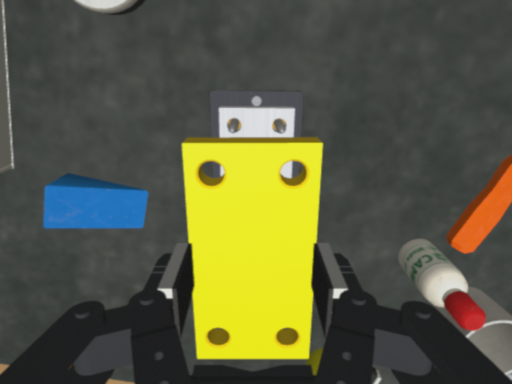

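```bash
python3 - <<'E'
from h import *
p=cv2.imread("pics/w9.png")[:,:,::-1].copy();i=bot.camera_info("wrist");s=bot.get_state()
hsv=cv2.cvtColor(p,cv2.COLOR_RGB2HSV);m=~((cv2.inRange(hsv,(22,150,205),(36,255,255)))>0)
x0,y0,x1,y1=190,148,315,355
B=[(c+[x0,y0],st) for c,st in blobs(m[y0:y1,x0:x1],120,1200)]
hb=np.array([[st[0]+st[2]/2-.5+x0,st[1]+st[3]/2-.5+y0] for c,st in B]);print([b[1].tolist() for b in B])
H=onplane(i,hb,s["position"][2]-12);print(H.round(1))
print(s["position"].round(1),"mean",H.mean(0).round(2),"ang",[np.degrees(np.arctan2(*(H[b]-H[a])[1::-1])).round(1) for a,b in((0,1),(2,3))],np.linalg.norm(H[0]-H[1]),np.linalg.norm(H[0]-H[2]))
print(move(s["position"]+[0,0,0],-78.8))
w7=cv2.imread("pics/w7.png")
E
```

```text
[[8, 12, 27, 26, 563], [90, 12, 27, 26, 567], [0, 95, 7, 112, 512], [119, 95, 6, 112, 414], [17, 179, 23, 19, 332], [86, 179, 23, 19, 330]]
[[ 660.3 -272.5  157.5]
 [ 667.1 -305.2  157.5]
 [ 597.9 -274.3  157.5]
 [ 609.  -328.4  157.5]
 [ 578.6 -289.4  157.5]
 [ 585.4 -322.4  157.5]]
[ 619.9 -297.9  169.5] mean [ 616.39 -298.7   157.47] ang [np.float64(-78.4), np.float64(-78.5)] 33.411164489163795 62.448632143218575
[array([0., 0., 0.]), 'yaw_y', np.float64(-78.4), 'rz', np.float64(0.007)]
```

Request:
{"api": "carry_out", "payload": {
  "rows": [
    [[-0.14,0.2,2],[0,0,0.007]],
    [[-0.14,0.2,5],[0,0,0.007]],
    [[-0.14,0.2,7],[0,0,0.007]],
    [[-0.14,0.2,7.5],[0,0,0.007]],
    [[-0.14,0.2,7.5],[0,0,0.007]],
    [[-0.14,0.2,7.5],[0,0,0.007]],
    [[-0.14,0.2,7.5],[0,0,0.007]]
  ]
}}

```text
time: 30.55
position: [619.5, -302.1, 95.5]
ee_rot: [0.995, 0.096, -0.0, 0.002]
ft_force: [0.4, 0.4, -1.6]
width: 53.6
grasp_force: 64.0
```

```bash
python3 - <<'E'
from h import *
p,d,i=look("wrist",[],"w10");s=bot.get_state()
H=onplane(i,[[211.5,172.5],[293.5,172.5],[218,336],[287,336]],s["position"][2]-12)
print(s["position"].round(1),H.round(1),H.mean(0).round(2),move(s["position"],-78.8))
cv2.imwrite("pics/w10c.png",cv2.resize(p[120:220,180:340,::-1],None,fx=5,fy=5,interpolation=cv2.INTER_CUBIC))
E
```

```text
[ 619.4 -302.    95.3] [[ 660.2 -277.2   83.3]
 [ 666.6 -310.1   83.3]
 [ 578.3 -293.2   83.3]
 [ 584.6 -326.3   83.3]] [ 622.41 -301.69   83.33] [array([0., 0., 0.]), 'yaw_y', np.float64(-78.9), 'rz', np.float64(-0.003)]
```

View pics/w10c.png

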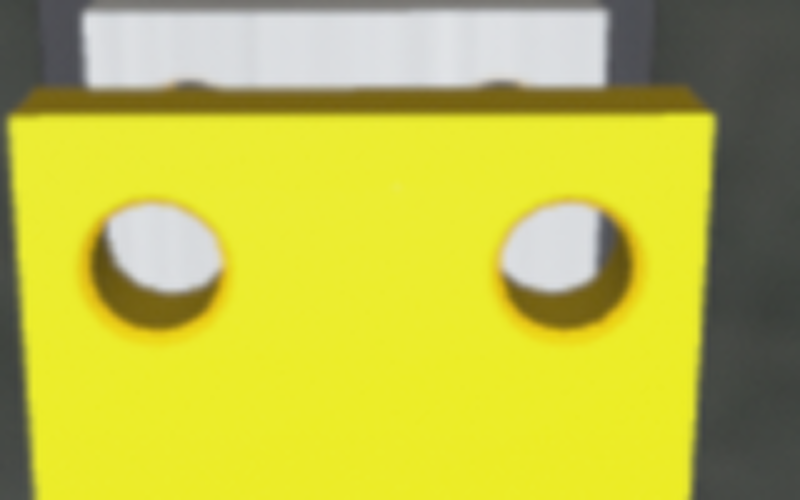

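```bash
python3 - <<'E'
from h import *
i=bot.camera_info("wrist");s=bot.get_state()
a=onplane(i,[[196.6,122.3],[301.6,122.3]],32);b=onplane(i,[[181.6,142.8],[323,142.8]],s["position"][2]-12.)
print(a.round(1),b.round(1),np.linalg.norm(a[0]-a[1]),np.linalg.norm(b[0]-b[1]),(a.mean(0)-b.mean(0)).round(2));print(s["position"])
E
```

```text
[[ 669.7 -262.    32. ]
 [ 680.5 -317.3   32. ]] [[ 670.  -263.7   83.3]
 [ 680.7 -318.6   83.3]] 56.40661842731696 55.9540404759912 [ -0.24   1.51 -51.33]
[ 619.39373275 -301.95156167   95.3331612 ]
```

Request:
{"api": "carry_out", "payload": {
  "rows": [
    [[-0.01,-0.17,0],[0,0,0]],
    [[-0.01,-0.17,0.4],[0,0,0]],
    [[-0.01,-0.17,0.9],[0,0,0]],
    [[-0.01,-0.17,1.3],[0,0,0]],
    [[-0.01,-0.17,1.7],[0,0,0]],
    [[-0.01,-0.17,2],[0,0,0]],
    [[-0.01,-0.17,2],[0,0,0]]
  ]
}}

```text
time: 31.48
position: [618.5, -300.2, 74.2]
ee_rot: [0.995, 0.096, -0.001, 0.001]
ft_force: [0.2, 0.9, -1.5]
width: 53.7
grasp_force: 64.0
```

Request:
{"api": "carry_out", "payload": {
  "rows": [
    [[0.03,0,0.5],[0,0,0]],
    [[0.03,0,0.9],[0,0,0]],
    [[0.03,0,1.3],[0,0,0]],
    [[0.03,0,1.55],[0,0,0]],
    [[0.03,0,1.65],[0,0,0]],
    [[0.03,0,1.65],[0,0,0]]
  ]
}}

```text
time: 32.22
position: [618.7, -300.2, 57.9]
ee_rot: [0.995, 0.096, -0.001, 0.001]
ft_force: [-0.4, -0.6, -0.7]
width: 53.5
grasp_force: 64.0
```

Request:
{"api": "carry_out", "payload": {
  "rows": [
    [[0,0,0.1],[0,0,0]],
    [[0,0,0.2],[0,0,0]],
    [[0,0,0.2],[0,0,0]]
  ]
}}

```text
time: 32.6
position: [618.9, -300.2, 57.4]
ee_rot: [0.995, 0.096, -0.001, 0.001]
ft_force: [-2.2, 0.9, 7.5]
width: 53.7
grasp_force: 64.9
```

Contact; release and check.

Request:
{"api": "carry_out", "payload": {
  "rows": [
    [[0,0,0],[0,0,0]],
    [[0,0,0],[0,0,0]],
    [[0,0,0],[0,0,0]],
    [[0,0,-2],[0,0,0]],
    [[0,0,-6],[0,0,0]],
    [[0,0,-11],[0,0,0]],
    [[0,0,-11],[0,0,0]],
    [[0,0,-11],[0,0,0]]
  ],
  "fingers": 1
}}

```text
time: 33.6
position: [618.7, -299.9, 166.7]
ee_rot: [0.995, 0.096, -0.001, 0.001]
ft_force: [-0.4, -0.0, -0.7]
width: 85.6
grasp_force: 0.0
```

```bash
python3 - <<'E'
from h import *
p,d,i=look("wrist",[("yellow_plate_mid",30,55)],"w11")
m=bot.masks_of("wrist","yellow_plate_mid")[0]["pixels"]
v,u=np.nonzero(m);w=world(d,i,np.c_[u,v]);w=w[(w[:,2]>30)&(w[:,2]<52)]
A=np.c_[w[:,:2]-w[:,:2].mean(0),np.ones(len(w))];print("plane",np.linalg.lstsq(A,w[:,2],rcond=None)[0].round(4))
look("top",[("wax_mid",15,40),("white_tray_in",22,40),("green_tray_in",22,40),("guide_mid",5,40)],"t3")
E
```

```text
yellow_plate_mid 0.88 10138 [ 620.8 -300.3  110.8   56.2   11.2   44.8  625.2 -299.3]
plane [-3.30000e-03 -2.80000e-03  4.46644e+01]
wax_mid 0.77 399 [644.3 -25.  103.6  35.7 -88.6  27.8 643.5 -25.2]
white_tray_in 0.81 1550 [645.7 -24.9 145.2 129.8   1.5  28.9 642.9 -14.7]
green_tray_in 0.72 1776 [600.  246.  146.6 132.5  10.3  28.8 600.3 247.6]
guide_mid 0.53 156 [ 381.5 -144.1   49.6   31.1   27.2   15.8  381.9 -145.5]
guide_mid 0.51 238 [ 560.6 -174.2   69.8   36.4  -89.2   19.9  560.  -173.6]
guide_mid 0.45 159 [597.7 256.3  56.3  29.7 -81.7  18.1 596.5 253.5]
```

View pics/w11.png

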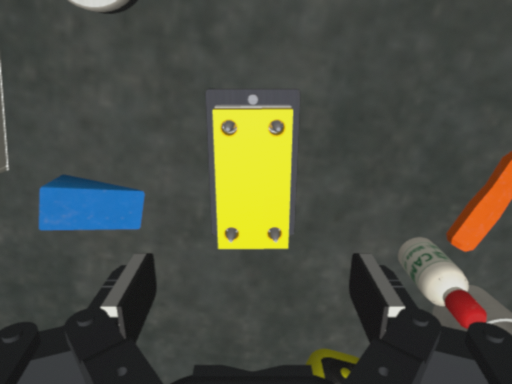

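View pics/t3.png

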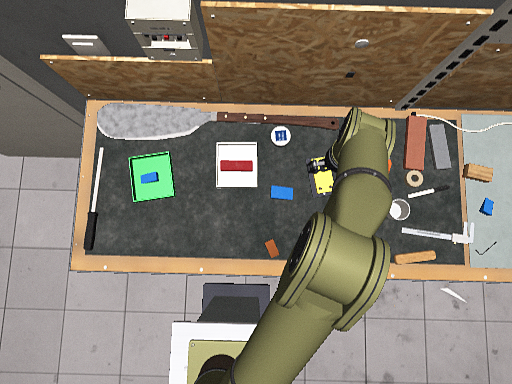

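All items are in place: the yellow plate is level at about 44.7 mm (nominal 44) with four posts showing through at (228,127), (276,127), (232,233) and (274,233). In the top view the wax (236,166) is in the white tray and the guide (150,177) in the green one.

```bash
python3 -c "
from cell import bot
print(bot.finish_job())"
```

```text
the job is handed in; nothing more can be done
None
```

I handed in the job at about 34 s on the robot's clock: the wax lies flat in the white tray, the guide is on its base in the green tray, and both plates are on the stand, silver at the bottom and yellow flat on top; the bottle, tin and tape measure were not touched.

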